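Fold the phone stand and put it away in the caddy

ROBOT

A 7-joint arm with a two-finger parallel gripper is mounted at the origin on a cart in front of the work surface, level with it; the furniture and walls round the work are solid. World frame = base frame: x ahead of the robot, y to its left, z up, the work surface at z = 0. Lengths are in m, angles in rad, forces in N, time in s.
With the tool pointing down it reaches from about 0.425 to 0.875 m from the base axis. Payload 4.7 kg.
Tool frame: the origin (TCP) lies at the very end of the fingers, on their centre line; the grasp point (between the pads) lies 19 mm behind it; z points along the fingers, y is the line along which they close (so a half turn about z gives the same grasp; the last joint's range is limited). The gripper opens to 87 mm and grips with 3 to 60 N. Pads are 19 mm wide; open, the fingers measure 117 mm over their backs; the gripper's body (75 mm by 190 mm) begins 51 mm behind the grasp point.
Start: joints at [1.316, 0.321, -0.07, 1.45, 0.023, 1.371, -0.057], TCP at [0.173, -0.627, 0.223] pointing down, gripper open.
Joint ranges: [-2.86, 2.86], [-0.3, 2.09], [-1.38, 1.24], [0.06, 2.45], [-1.56, 4.7], [0.09, 2.05], [-2.69, 2.69]. Speed limits (rad/s): [2.57, 2.57, 3.14, 3.14, 3.14, 3.14, 3.14].

INTERFACE

Orientations are given as a rotation vector (axis times angle).
In Python, from bench import get_state, get_image, get_calibration, close_job gives the robot as it stands.
- The arm moves only by the shell command python3 -m crank 'ROWS' [FORCE]. ROWS is JSON, a list of rows, each a list of 5 numbers: the opening, from 0 (shut) to 1 (fully open), then the shift along the world's x, y, z in units of 0.2 m (1.0 is 0.2 m), then the turn about the world's z in units of 2 pi rad (1.0 is 2 pi rad). A call has 1 to 5 rows; each row is the pose to reach, as a shift and turn from the pose commanded when the call began, turning the shorter way round; what a row does not reach only later rows make up. A row lasts 1/8 s, in which the tool goes at most 62.5 mm and 10.7 degrees, less where a joint would pass 70% of its speed; a pose out of reach is approached as far as the arm can. A call with a number of a shift or a turn outside -1 to 1 is refused whole. A call with a gripper value outside its range is refused whole. The fingers move at their own pace and stop on an object; FORCE is the grip in N (left out, the last holds). Time passes only in rows, so rows that repeat a pose let the fingers close. It gives the time, the measured TCP pose, the force, the opening and the grip force at its end, in the units of the state.
- get_state(): the state, without advancing time (a new reading comes with each control period).
- get_image(name): name is "scene" or "top"; returns the picture (420x560x3 uint8, red, green, blue); there is no depth.
- get_calibration(name): a dict with "fovy" (degrees; the focal length in pixels is half the picture's height over the tangent of half this angle, whatever the lens; pixels are square), "cx", "cy" (the principal point, pixels), "R" (3x3) and "t" (3): a world point X has camera coordinates R X + t. Camera axes: x right, y down, z forward; pixel columns grow to the right and rows downward; lengths in m; the calibration is good to about 2 mm. A picture is of the moment at which its call begins. get_calibration takes no time and is no camera call.
- close_job(): hands the job in; it is judged then, once.
The state is a dict: "time": time; "joint_positions": joint angles; "qd": joint speeds; "joint_torque": joint torques, N m; "position": TCP position; "tool_rot": TCP orientation; "ft_force": force on the tool from outside, world axes, zero at the start; "torque": the same for the moment, N m; "grip_width": opening from 0.0 (shut) to 1.0 (fully open); "grip_force": force on a finger pad.
Only numpy, scipy, OpenCV 4.12 (cv2) and the standard library are available. Lean on these libraries where they do the work, as an engineer would, in place of code of your own. Each camera call takes 0.05 s, during which the arm holds its last target. There are 200 camera calls.

TASK

Put the recipe phone stand away. Fold it where it stands: first the phone plate down flat against the front of its arm while the arm is still up, then the arm with the plate down flat onto the base. Then stand the folded stand on end, right down in the empty pocket of the wooden caddy (either end down, either way round), and leave the other things on the worktop where they are.

Things in the scene. Friction and masses are not known exactly. Their poses are not given: they have to be found in the camera images.
- stand: Folding aluminium phone stand, loose (about 0.71 kg: base 0.55, arm 0.09, phone plate 0.07). This entry is its base, 110 (x) x 66 (y) x 14 mm thick; origin at the centre of the underside, z out of its top, -x its front, toward the user; at the start turned less than 30 degrees from the world axes. Two hinge cheeks rise on it to z = 36 mm at x 33 to 55, y 18 to 27 mm either side
- stand_mid (a point): middle of the folded pack, 18 mm above the base's underside, axes as the base. Folded: base z 0 to 14, phone plate z 15.5 to 24.5, arm z 25.5 to 34.5 (cheeks and lips reach 36); overall x -55 to 55, y -33 to 33 mm. Centre of mass 12 mm above the underside, near mid length: it can stand on either short end. The plate cannot get in between once the arm is down
- stand_arm (a joint): Arm hinge, stiff with friction (0.24 N m, stays where it is left, no spring). 0 = arm flat over the base, pointing to the front; 1.57 = straight up; at the start 1.6 to 1.9, leaning back a little. The arm is 34 mm wide, 9 mm thick, 92 mm from the arm hinge to the plate hinge
- stand_plate (a joint): Plate hinge at the arm's far end, with lighter friction than the arm's (0.045 N m, stays where it is left). 0 = plate flat against the arm's front face, pointing back to the arm hinge; 3.14 = plate straight on from the arm; at the start 3.1 to 3.3. To fold, its upper edge goes forward, over and down, about half a turn
- foot_hinge (a point): middle of the arm hinge's axis (along the stand's y): 43 mm behind the base's origin (+x) and 30 mm above its underside. Held lightly across its width near one end, the folded pack turns between the fingers, so it can be tipped up onto its other end, which stays on the worktop
- plate_hinge (a point): middle of the plate hinge's axis (along the stand's y), which lies in the plane of the arm's front face. The frame turns with the plate: +x runs along the plate to its free edge, +z out of the face that carries the phone
- plate_edge (a point): middle of the plate's free edge, mid thickness; axes as plate_hinge. The plate is 66 mm wide (y), 9 mm thick (1 to 10 mm on the -z side of the hinge axis), and reaches 77 mm from the hinge. At the hinge end two lips, 12 mm wide, 27 mm either side of the middle, stand 11 mm up from the phone's face and pass beside the arm when folded
- caddy: Caddy of light plywood, fixed, 60 mm deep (x) x 198 mm wide (y); origin under its centre, -x its front, turned less than 30 degrees from the world axes. Three upright cheeks 106 mm tall, front and back panels only 54 mm tall, all 8 mm thick. The wider compartment on its +y side holds a salt shaker and a spice jar (tops below 106 mm); the pocket on its -y side is empty
- caddy_pocket (a point): centre of the empty pocket's floor, 8 mm above the worktop; axes as the caddy. The pocket is 74 mm (y, between the tall cheeks) x 44 mm (x, between the low panels) inside
- pepper_mill: dark wooden pepper mill, 58 mm wide, 150 mm tall, loose bystander; origin at the centre of its underside
- zinc_can: small grey zinc churn with lid and two side handles, 72 x 92 mm, 127 mm tall, loose bystander; origin at the centre of its underside
- small_tin_a: food tin, 57 mm wide, 72 mm tall, loose bystander; origin at the centre of its underside
- spice_tin_0: round spice tin with black lid, 69 mm wide, 70 mm tall, loose bystander; origin at the centre of its underside
- snack_bowl: celadon-green bowl filled with snack packets, 158 mm wide, 95 mm tall, loose bystander; origin at the centre of its underside
- snack_bar: wrapped snack bar lying flat, 45 x 118 x 15 mm, loose bystander; origin at the centre of its underside
There are look-alikes about, which are no part of the job. Leave any pink look-alike of the stand alone.

How it is judged:
By the outcome, as a careful person would: the job done as asked, in the order asked, and still so for the second after the job is handed in, with the robot touching nothing.
It also fails if it takes over 72 s, if anything falls off the work surface, if the arm or the gripper's body presses on something with over 40 N, if the wrist force passes 120 N, or if a joint passes its speed limit or range.

## Working session

There is one attempt and no reset: what is moved stays moved. The work goes in short steps, Python scripts to look and compute and a shell command to move; the robot and the scene stay as the last step left them, time stands still between calls to the robot, and variables do not carry over. Pictures are saved under pics/ and viewed, at most 10 in all, crops included, and the job is handed in when it is done.

```bash
mkdir -p pics; ls; python3 - <<'E'
from bench import *
import cv2
for n in("scene","top"):
    im=get_image(n); cv2.imwrite(f"pics/{n}0.png",im[:,:,::-1])
    c=get_calibration(n); print(n,c)
print(get_state())
E
```

```text
pics
scene {'fovy': 48.96946852632295, 'cx': 288.019864859803, 'cy': 209.72752902453684, 'R': array([[-0.89925386, -0.43734399,  0.00852868],
       [-0.23464845,  0.46583911, -0.8531905 ],
       [ 0.36916474, -0.76923609, -0.52152971]]), 't': array([0.43070941, 0.24520694, 1.0357316 ])}
top {'fovy': 46.16191679178606, 'cx': 279.6687855509539, 'cy': 208.7695320142644, 'R': array([[-0.02655565, -0.99955027, -0.01393015],
       [-0.99400751,  0.02788142, -0.10569628],
       [ 0.10603713,  0.01103984, -0.99430088]]), 't': array([-0.12320957,  0.56594461,  1.47197906])}
{'time': 0.1, 'joint_positions': array([ 1.31608774,  0.32172731, -0.07007881,  1.45153006,  0.02263386,
        1.37079689, -0.05690017]), 'qd': array([-0.00060918, -0.00152057, -0.00021939, -0.00378178, -0.00090316,
        0.00057744,  0.0009585 ]), 'joint_torque': array([ 5.95276979e-04, -4.92570841e+01, -4.05461323e-01, -3.13399136e+01,
       -6.41982467e-02,  3.94952728e-02,  7.99754571e-05]), 'position': array([ 0.17243883, -0.62620854,  0.22159637]), 'tool_rot': array([-3.11163011e+00, -4.20797931e-01,  5.49457051e-04]), 'ft_force': array([-0.39818034, -0.52027202, -0.18266353]), 'torque': array([ 0.010384  , -0.01692636,  0.01466862]), 'grip_force': 0.0, 'grip_width': 1.0010378770555894}
```

View pics/scene0.png

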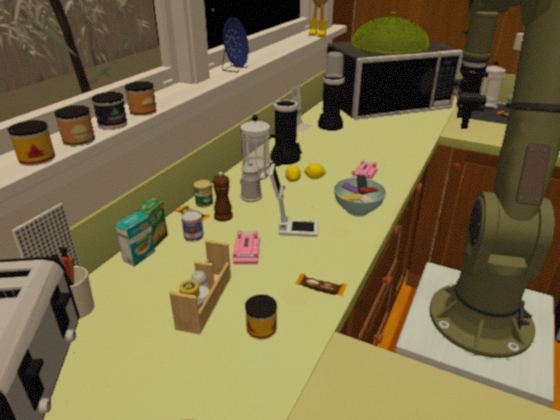

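View pics/top0.png

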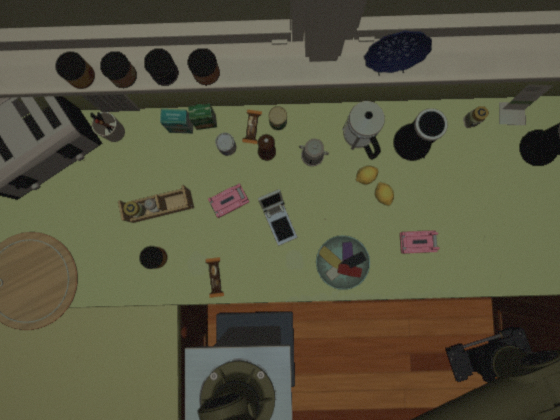

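The grey stand is at top (278,217) and scene (290,215). Candidates:
- **Pink look-alikes:** top (229,201) and (420,242), scene (246,247) and (365,170).
- **White device on the far sill:** top (514,112).

By the description I choose the grey one at (278,217), and I'll check it in a close crop.

```bash
python3 - <<'E'
import cv2,numpy as np
s=cv2.imread("pics/scene0.png");t=cv2.imread("pics/top0.png")
def crop(im,x,y,w,h,k): 
    c=im[y:y+h,x:x+w]; c=cv2.convertScaleAbs(c,alpha=1.3)
    return cv2.resize(c,None,fx=k,fy=k,interpolation=cv2.INTER_CUBIC)
a=crop(t,250,180,60,75,5); b=crop(s,262,160,65,85,5)   # 300x375, 325x425
c=np.zeros((425,800,3),np.uint8); c[:375,:300]=a; c[:425,310:635]=b
cv2.imwrite("pics/c1.png",c)
a=crop(t,112,180,90,45,5); b=crop(s,165,235,75,100,5)
c=np.zeros((500,850,3),np.uint8); c[:225,:450]=a; c[:500,455:830]=b
cv2.imwrite("pics/c2.png",c[:,:800])
E
```

```text
(no output)
```

View pics/c1.png

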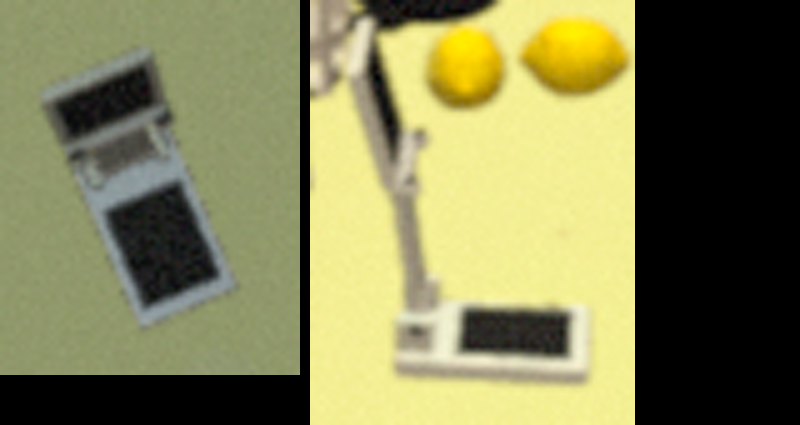

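View pics/c2.png

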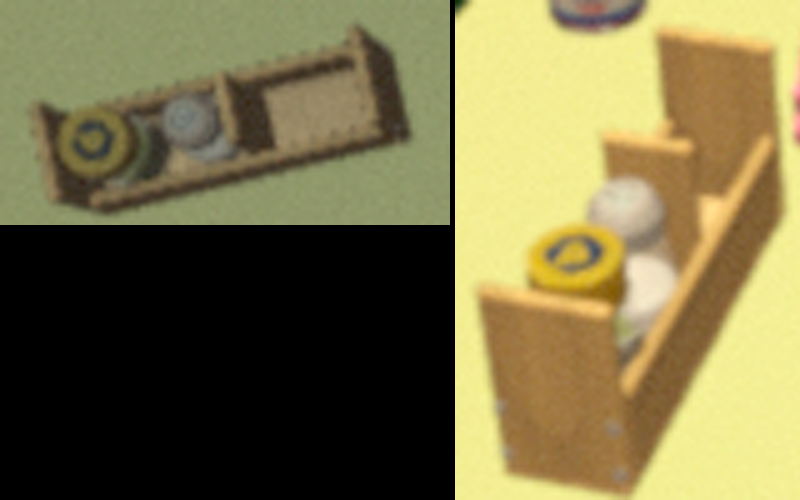

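Top (278,217) is confirmed as the grey stand: its phone plate faces the robot and leans back, and its base front is at top (288,241). The caddy is at top (155,203), with the empty pocket at top (176,200). I'll fit both poses by silhouette.

```bash
cat > h.py <<'E'
import numpy as np,cv2
from bench import *
from scipy.optimize import minimize
K=4
def proj(P,n):
    c=get_calibration(n); f=210/np.tan(np.radians(c["fovy"]/2))
    q=np.asarray(P)@np.array(c["R"]).T+np.array(c["t"])
    return np.c_[c["cx"]+f*q[:,0]/q[:,2], c["cy"]+f*q[:,1]/q[:,2]]
def box(x0,x1,y0,y1,z0,z1): return np.array([[x,y,z] for x in(x0,x1) for y in(y0,y1) for z in(z0,z1)])/1000.
def pose(B,x,y,yaw,z=0):
    c,s=np.cos(yaw),np.sin(yaw); return B@np.array([[c,s,0],[-s,c,0],[0,0,1]])+[x,y,z]
def stand_boxes(arm,plate):
    B=[box(-55,55,-33,33,0,14),box(33,55,18,27,14,36),box(33,55,-27,-18,14,36)]
    # arm frame: u along the arm (0..92), front face side: folded arm=0 -> u=-x ; front face is down (-z) at arm hinge-4.5
    u=np.array([-np.cos(arm),0,np.sin(arm)]); nf=np.array([-np.sin(arm),0,-np.cos(arm)]) # nf: front-face normal
    H=np.array([.043,0,.030])
    a=box(-4,92,-17,17,-4.5,4.5); B.append(H+a[:,:1]*u+a[:,1:2]*[0,1,0]+a[:,2:]*nf)
    P=H+.092*u+.0045*nf
    v=-np.cos(plate)*u+np.sin(plate)*nf   # along plate
    w=np.array([v[2],0,-v[0]]); # +-perp
    # at plate=pi: v=u, phone face (+z) normal = nf ; at 0: v=-u, face normal toward arm (-nf)
    w=-(np.cos(plate)*nf+np.sin(plate)*u)
    for b in (box(0,77,-33,33,-10,-1),box(0,9,21,33,-1,10),box(0,9,-33,-21,-1,10)):
        B.append(P+b[:,:1]*v+b[:,1:2]*[0,1,0]+b[:,2:]*w)
    return B,P,P+.077*v-.0055*w
def caddy_boxes():
    return [box(-30,30,91,99,0,106),box(-30,30,-99,-91,0,106),box(-30,30,-17,-9,0,106),
      box(-30,-22,-99,99,0,54),box(22,30,-99,99,0,54),box(-30,30,-99,99,0,8)]
def render(Bs,n,roi):
    x,y,w,h=roi; m=np.zeros((h*K,w*K),np.uint8)
    for b in Bs:
        p=(proj(b,n)-[x,y]+.5)*K-.5
        cv2.fillConvexPoly(m,cv2.convexHull(np.round(p*16).astype(np.int32)),255,shift=4)
    return cv2.resize(m,(w,h),interpolation=cv2.INTER_AREA)/255.
def mask(im,roi,thr,valid=None):
    x,y,w,h=roi; c=cv2.cvtColor(im,cv2.COLOR_RGB2LAB)[y:y+h,x:x+w].astype(float)
    bg=np.median(np.r_[c[0],c[-1],c[:,0],c[:,-1]],0)
    d=np.linalg.norm((c-bg)*[.5,1,1],axis=2); return np.clip((d-thr*.5)/thr,0,1)
E
cat > fit.py <<'E'
from h import *
T=cv2.imread("pics/top0.png")[:,:,::-1].copy();S=cv2.imread("pics/scene0.png")[:,:,::-1].copy()
rt,rs=(250,180,55,70),(268,160,56,80)
mt,ms=mask(T,rt,14),mask(S,rs,16)
# background clutter in scene crop: zinc can/black thing upper part
ign=np.zeros_like(ms); ign[:40-12,:8-3]=1; ign[:8,14:]=1; ign[:22,22:]=1
def cost(p):
    B,_,_=stand_boxes(p[3],p[4]); B=[pose(b,*p[:3]) for b in B]
    return ((render(B,"top",rt)-mt)**2).sum()+(((render(B,"scene",rs)-ms)**2)*(1-ign)).sum()
def px2w(u,v,z,n):
    c=get_calibration(n);f=210/np.tan(np.radians(c["fovy"]/2));R=np.array(c["R"]);C=-R.T@c["t"]
    d=R.T@[(u-c["cx"])/f,(v-c["cy"])/f,1];return C+d*(z-C[2])/d[2]
print("cam",[np.round(-np.array(get_calibration(n)["R"]).T@get_calibration(n)["t"],3) for n in("top","scene")])
g=px2w(280,220,.0,"top");print("guess",g)
best=None
for yaw in(.2,.4,.55):
  for arm in (1.65,1.85):
    x0=[g[0],g[1],yaw,arm,3.2]
    s=np.array([x0]+[np.array(x0)+d for d in np.diag([.01,.01,.1,.1,.1])])
    r=minimize(cost,x0,method="Nelder-Mead",options=dict(initial_simplex=s,maxiter=500,xatol=1e-4,fatol=.01))
    if best is None or r.fun<best.fun: best=r
print("stand",np.round(best.x,4),best.fun)
p=best.x;B,P,E=stand_boxes(p[3],p[4]);print("hinge",pose(P[None],*p[:3]),"edge",pose(E[None],*p[:3]))
Bw=[pose(b,*p[:3]) for b in B]
# caddy
ct,cs=(112,178,88,50),(165,237,70,98)
kt,ks=mask(T,ct,14),mask(S,cs,16)
jar=[box(-22,22,-10,92,0,104)]
def cc(q):
    f=0
    for n,r,m in(("top",ct,kt),("scene",cs,ks)):
        B=render([pose(b,*q) for b in caddy_boxes()],n,r);J=render([pose(b,*q) for b in jar],n,r)
        w=1-J*(1-B); f+=(w*(B-m)**2).sum()
    return f
g=px2w(157,203,.05,"top");best=None
for yaw in(-.1,.1,.25,.4):
    x0=[g[0],g[1],yaw];s=np.array([x0]+[np.array(x0)+d for d in np.diag([.01,.01,.1])])
    r=minimize(cc,x0,method="Nelder-Mead",options=dict(initial_simplex=s,xatol=1e-4,fatol=.01))
    if best is None or r.fun<best.fun: best=r
q=best.x;print("caddy",np.round(q,4),best.fun,"pocket",pose(np.array([[0,-.054,.008]]),*q))
Cw=[pose(b,*q) for b in caddy_boxes()]
def ov(im,n,roi,Bs,m):
    x,y,w,h=roi;k=4
    o=cv2.resize(im[y:y+h,x:x+w],None,fx=k,fy=k)
    for b in Bs: cv2.polylines(o,[cv2.convexHull(((proj(b,n)-[x,y]+.5)*k-.5).astype(np.float32)).astype(np.int32)],True,(255,0,0),1)
    o2=cv2.resize((np.dstack([m]*3)*255).astype(np.uint8),None,fx=2,fy=2);return o,o2
can=np.zeros((600,800,3),np.uint8)
def put(o,x,y): 
    h,w=min(o.shape[0],600-y),min(o.shape[1],800-x);can[y:y+h,x:x+w]=o[:h,:w]
a,b=ov(T,"top",rt,Bw,mt);put(a,0,0);put(b,0,450)
a,b=ov(S,"scene",rs,Bw,ms);put(a,225,0);put(b,120,450)
a,_=ov(T,"top",ct,Cw,kt);put(a,240,340);a,_=ov(S,"scene",cs,Cw,ks);put(a,520-0,0)
can[400:600,600:]=0;a,b=ov(S,"scene",cs,Cw,ks);put(b,640,400)
cv2.imwrite("pics/fit.png",can[:,:,::-1])
E
python3 fit.py
```

```text
cam [array([ 0.403, -0.155,  1.522]), array([0.062, 0.871, 0.746])]
guess [ 0.53047238 -0.13838497  0.        ]Traceback (most recent call last):
  File "fit.py", line 20, in <module>
    r=minimize(cost,x0,method="Nelder-Mead",options=dict(initial_simplex=s,maxiter=500,xatol=1e-4,fatol=.01))
    res = _minimize_neldermead(fun, x0, args, callback, bounds=bounds,
                               **options)
    fxr = func(xr)
    fx = function(np.copy(x), *(wrapper_args + args))
  File "fit.py", line 9, in cost
    return ((render(B,"top",rt)-mt)**2).sum()+(((render(B,"scene",rs)-ms)**2)*(1-ign)).sum()
                                                 ~~~~~~^^^^^^^^^^^^^^
  File "h.py", line 32, in render
    p=(proj(b,n)-[x,y]+.5)*K-.5
       ~~~~^^^^^
  File "h.py", line 6, in proj
    c=get_calibration(n); f=210/np.tan(np.radians(c["fovy"]/2))
ValueError: time passes only in moves, steps and waits
```

Too many calibration calls in one script, so I'll cache them.

```bash
sed -i 's/^K=4/K=4\nfrom functools import lru_cache\n_gc=get_calibration\nget_calibration=lru_cache(None)(lambda n:{k:np.array(v) for k,v in _gc(n).items()})/' h.py; python3 fit.py
```

```text
cam [array([ 0.403, -0.155,  1.522]), array([0.062, 0.871, 0.746])]
guess [ 0.53047238 -0.13838497  0.        ]
stand [ 0.515  -0.1401  0.3909  1.6932  3.2563] 181.86683130445687
hinge [[ 0.5610219  -0.12110745  0.12186091]] edge [[ 0.58268593 -0.11217877  0.19541496]]
caddy [0.5843 0.228  0.2203] 525.6652547329891 pocket [[0.59608508 0.17530551 0.008     ]]
```

View pics/fit.png

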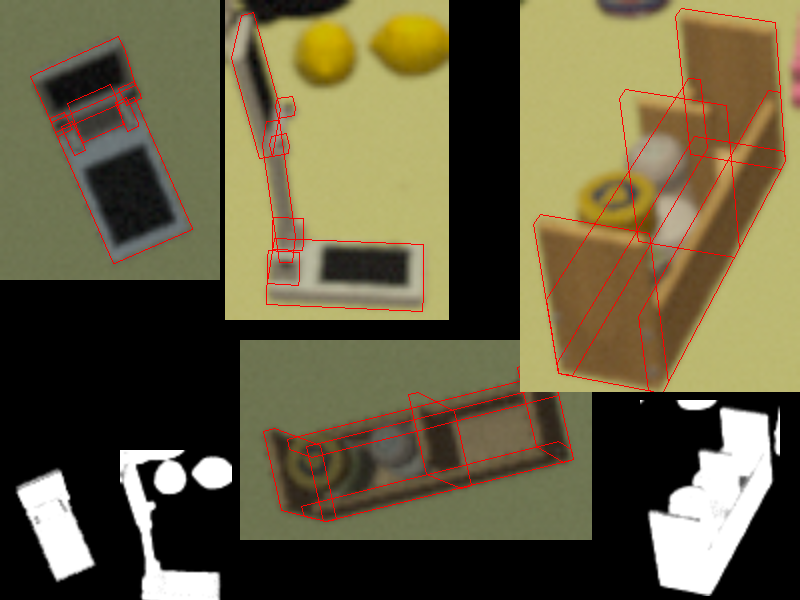

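The fits are good in both views. The stand is at (0.515, -0.140) with yaw 0.391, arm 1.69 and plate 3.26. The caddy pocket is at (0.596, 0.175) with yaw 0.22. I'll move the closed gripper behind the plate.

```bash
python3 -m crank '[[0,0.19,0.22,0.05,0.005],[0,0.38,0.445,0.1,0.01],[0,0.57,0.67,0.15,0.015],[0,0.76,0.89,0.19,0.0194],[0,0.76,0.89,0.19,0.0194]]' 20; python3 -m crank '[[0,0.19,0.22,0,0],[0,0.38,0.445,0,0],[0,0.57,0.67,0,0],[0,0.76,0.89,0,0],[0,0.76,0.89,0,0]]'; python3 -m crank '[[0,0.19,0.22,0,0],[0,0.38,0.445,0,0],[0,0.57,0.67,0,0],[0,0.765,0.89,0,0],[0,0.765,0.89,0,0]]'
```

```text
time: 0.72
position: [0.3296, -0.4442, 0.2615]
tool_rot: [3.078, 0.625, 0.004]
ft_force: [-0.1, -0.3, -0.3]
grip_width: 0.516
grip_force: 0.0
time: 1.35
position: [0.4794, -0.266, 0.2602]
tool_rot: [-3.077, -0.623, -0.002]
ft_force: [-0.6, -0.5, -0.5]
grip_width: 0.018
grip_force: 0.0
time: 1.98
position: [0.631, -0.0885, 0.2591]
tool_rot: [-3.076, -0.619, 0.001]
ft_force: [0.4, 0.5, 0.4]
grip_width: 0.007
grip_force: 0.0
```

```bash
python3 -m crank '[[0,0,-0.02,-0.2,0],[0,0,-0.02,-0.405,0],[0,-0.09,-0.06,-0.42,0],[0,-0.18,-0.095,-0.43,0],[0,-0.26,-0.125,-0.435,0]]'; python3 -m crank '[[0,-0.065,-0.027,0.01,0],[0,-0.13,-0.053,0.025,0],[0,-0.185,-0.076,0.025,0],[0,-0.23,-0.095,0.015,0],[0,-0.277,-0.114,-0.035,0]]'; python3 - <<'E'
from h import *
a=get_image("scene")[140:250,240:340];cv2.imwrite("pics/p1.png",cv2.resize(a[:,:,::-1],None,fx=5,fy=5))
E
```

```text
time: 2.6
position: [0.5764, -0.1211, 0.1731]
tool_rot: [3.082, 0.604, -0.001]
ft_force: [1.8, 0.8, 1.5]
grip_width: 0.005
grip_force: 0.8
time: 3.22
position: [0.522, -0.1408, 0.1667]
tool_rot: [3.081, 0.61, 0.001]
ft_force: [0.9, -1.0, 0.8]
grip_width: 0.007
grip_force: 0.3
```

View pics/p1.png

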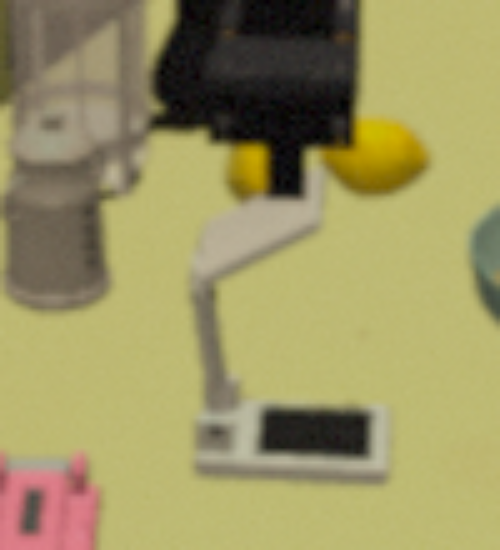

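Scene crop (265,225): the plate is tilted about 60° forward, the arm is still up and the base hasn't moved. I'll carry on over the top and down.

```bash
python3 -m crank '[[0,-0.037,-0.015,-0.095,0],[0,-0.083,-0.034,-0.18,0],[0,-0.12,-0.05,-0.25,0],[0,-0.139,-0.057,-0.315,0],[0,-0.125,-0.051,-0.395,0]]'; python3 -m crank '[[0,0.046,0.019,-0.04,0],[0,0.092,0.038,-0.065,0],[0,0.13,0.053,-0.065,0],[0,0.157,0.065,-0.065,0],[0,0.18,0.074,-0.065,0]]';  python3 - <<'E'
from h import *
a=get_image("scene")[140:250,240:340];cv2.imwrite("pics/p2.png",cv2.resize(a[:,:,::-1],None,fx=5,fy=5))
E
```

```text
time: 3.9
position: [0.4972, -0.1511, 0.0869]
tool_rot: [3.081, 0.608, 0.0]
ft_force: [-0.2, 0.1, 0.9]
grip_width: 0.008
grip_force: 0.3
time: 4.53
position: [0.5337, -0.1357, 0.0748]
tool_rot: [3.082, 0.61, 0.0]
ft_force: [0.1, -0.4, -0.4]
grip_width: 0.009
grip_force: 0.5
```

View pics/p2.png

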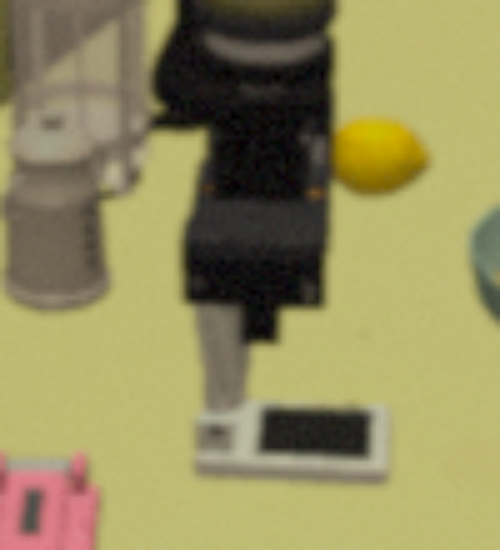

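The plate is hanging close to the arm. I'll press it home in small steps and watch the force.

```bash
python3 -m crank '[[0,0.01,0.004,0,0],[0,0.018,0.008,0,0]]'; python3 -m crank '[[0,0.01,0.004,0,0],[0,0.01,0.004,0,0]]'; python3 -m crank '[[0,0.01,0.004,0,0],[0,0.01,0.004,0,0]]'
```

```text
time: 4.82
position: [0.5367, -0.1345, 0.0746]
tool_rot: [3.082, 0.609, -0.0]
ft_force: [-1.2, 0.1, 0.5]
grip_width: 0.005
grip_force: 1.1
time: 5.08
position: [0.5381, -0.134, 0.0746]
tool_rot: [3.082, 0.609, -0.003]
ft_force: [-4.4, -0.8, 2.5]
grip_width: -0.001
grip_force: 2.6
time: 5.32
position: [0.5407, -0.133, 0.075]
tool_rot: [3.081, 0.609, -0.001]
ft_force: [-3.9, -2.0, 4.4]
grip_width: 0.003
grip_force: 3.0
```

```bash
python3 -m crank '[[0,-0.139,-0.057,0.02,0],[0,-0.139,-0.057,0.3,0],[0,-0.06,-0.025,0.5,0],[0,0.17,0.07,0.5,0],[0,0.4,0.165,0.5,0]]'; python3 - <<'E'
from h import *
a=get_image("scene")[150:250,250:340];b=get_image("top")[175:260,240:320]
c=np.zeros((500,790,3),np.uint8);a=cv2.resize(a[:,:,::-1],None,fx=4.2,fy=4.2);b=cv2.resize(b[:,:,::-1],None,fx=4.2,fy=4.2)
c[:a.shape[0],:a.shape[1]]=a;c[:b.shape[0],400:400+b.shape[1]]=b
cv2.imwrite("pics/p3.png",c)
E
```

```text
time: 5.95
position: [0.6238, -0.0991, 0.1762]
tool_rot: [3.081, 0.608, 0.008]
ft_force: [-0.2, -0.4, -0.2]
grip_width: 0.003
grip_force: 0.0
```

View pics/p3.png

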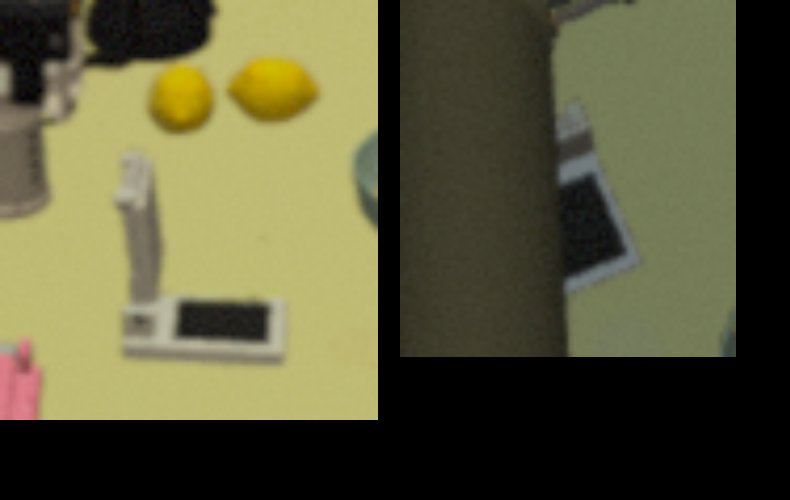

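The plate lies flat on the front of the arm, the arm is still up (scene (284,205)), and the base is in place. Next I'll push the arm from behind.

```bash
python3 -m crank '[[0,0,0,-0.3,0],[0,0,0,-0.4,0],[0,-0.09,-0.038,-0.4,0],[0,-0.167,-0.069,-0.4,0],[0,-0.231,-0.095,-0.4,0]]'; python3 -m crank '[[0,-0.065,-0.027,0.01,0],[0,-0.12,-0.05,0.025,0],[0,-0.176,-0.072,0.02,0],[0,-0.231,-0.095,0.01,0],[0,-0.277,-0.114,-0.01,0]]'
```

```text
time: 6.68
position: [0.575, -0.1192, 0.0959]
tool_rot: [3.081, 0.609, 0.005]
ft_force: [3.0, 1.3, 1.6]
grip_width: 0.003
grip_force: 1.8
time: 7.3
position: [0.5186, -0.1417, 0.0925]
tool_rot: [3.082, 0.61, 0.0]
ft_force: [2.5, 1.7, 0.1]
grip_width: 0.007
grip_force: 1.3
```

```bash
python3 -m crank '[[0,-0.037,-0.015,-0.028,0],[0,-0.074,-0.03,-0.083,0],[0,-0.106,-0.044,-0.133,0],[0,-0.139,-0.057,-0.188,0],[0,-0.157,-0.065,-0.233,0]]'; python3 -m crank '[[0,-0.014,-0.006,-0.025,0],[0,-0.014,-0.006,-0.045,0]]'; python3 -m crank '[[0,0,0,-0.01,0],[0,0,0,-0.015,0]]'
```

```text
time: 7.92
position: [0.4875, -0.1545, 0.0451]
tool_rot: [-3.082, -0.61, -0.0]
ft_force: [2.0, 1.5, 2.0]
grip_width: 0.006
grip_force: 1.2
time: 8.18
position: [0.4842, -0.1558, 0.0365]
tool_rot: [-3.082, -0.61, 0.003]
ft_force: [-1.1, -0.5, 2.8]
grip_width: 0.001
grip_force: 1.2
time: 8.43
position: [0.4841, -0.1559, 0.0346]
tool_rot: [-3.082, -0.61, 0.004]
ft_force: [-6.5, 1.2, 15.2]
grip_width: 0.002
grip_force: 7.4
```

The arm is down flat: the tip stopped at 34.6 mm with 15 N. I'll back off and refit the folded pack.

```bash
python3 -m crank '[[0.3,0,0,0.2,0],[1,0,0.2,0.5,0],[1,0,0.5,0.7,0],[1,0,0.75,0.7,0],[1,0,1,0.7,0]]'; cat > fit2.py <<'E'
from h import *
import sys
T=get_image("top");S=get_image("scene")
rt,rs=(250,180,60,75),(266,195,68,55)
mt,ms=mask(T,rt,14),mask(S,rs,16)
B0,_,_=stand_boxes(0,0)
def cost(p):
    B=[pose(b,*p[:3]) for b in B0]
    return ((render(B,"top",rt)-mt)**2).sum()+((render(B,"scene",rs)-ms)**2).sum()
x0=[.515,-.14,.391];s=np.array([x0]+[np.array(x0)+d for d in np.diag([.008,.008,.06])])
r=minimize(cost,x0,method="Nelder-Mead",options=dict(initial_simplex=s,xatol=1e-4,fatol=.01));p=r.x
print(np.round(p,4),r.fun)
can=np.zeros((600,800,3),np.uint8)
for im,n,(x,y,w,h),ox in((T,"top",rt,0),(S,"scene",rs,380)):
    k=6;o=cv2.resize(im[y:y+h,x:x+w],None,fx=k,fy=k);h2,w2=o.shape[:2];can[:h2,ox:ox+w2]=o
    for b in B0: cv2.polylines(can[:,ox:],[cv2.convexHull(((proj(pose(b,*p),n)-[x,y]+.5)*k-.5).astype(np.float32)).astype(np.int32)],True,(255,0,0),1)
cv2.imwrite(sys.argv[1],can[:460,:,::-1])
E
python3 fit2.py pics/f2.png
```

```text
time: 9.05
position: [0.4854, 0.0464, 0.1753]
tool_rot: [3.08, 0.61, 0.004]
ft_force: [0.6, -0.5, -0.6]
grip_width: 0.491
grip_force: 0.0
[ 0.5023 -0.1448  0.3875] 521.1749577607042
```

View pics/f2.png

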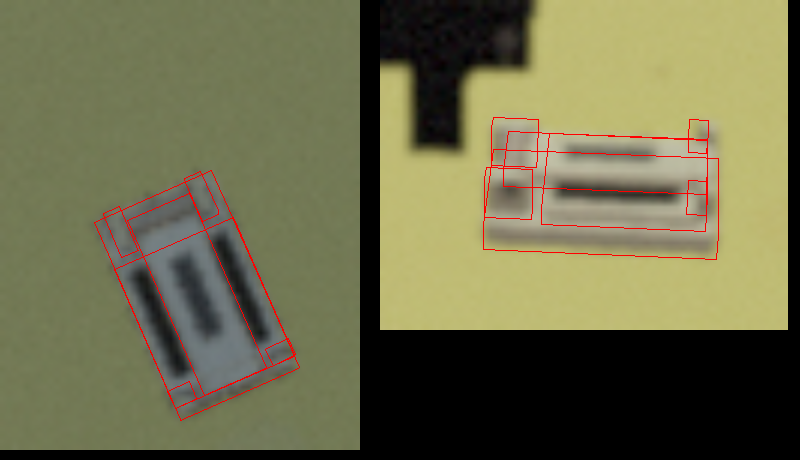

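The pack is folded flat at (0.502, -0.145) with yaw 0.388 (top (285,229)). Next I'll check bowl clearance and go to the grasp near the front end.

```bash
python3 - <<'E'
from h import *
def px2w(u,v,z,n):
    c=get_calibration(n);f=210/np.tan(np.radians(c["fovy"]/2));R=np.array(c["R"]);C=-R.T@c["t"]
    d=R.T@[(u-c["cx"])/f,(v-c["cy"])/f,1];return C+d*(z-C[2])/d[2]
print("bowl",px2w(343,262.5,.09,"top"))
E
python3 -m crank '[[1,-0.02,-0.25,0,0],[1,-0.04,-0.5,0,0],[1,-0.06,-0.75,0,0],[1,-0.082,-1,0,0],[1,-0.082,-1,0,0]]' 10
```

```text
bowl [ 0.39501962 -0.31769965  0.09      ]
time: 9.78
position: [0.4668, -0.1612, 0.1732]
tool_rot: [3.084, 0.596, -0.003]
ft_force: [0.3, 1.2, 0.2]
grip_width: 0.992
grip_force: 0.0
```

```bash
python3 -m crank '[[1,0.01,0.012,-0.3,0],[1,0.01,0.012,-0.6,0],[1,0.01,0.012,-0.75,0],[1,0.01,0.012,-0.845,0],[1,0.01,0.012,-0.845,0]]'; python3 -m crank '[[0.6,0,0,0,0],[0.6,0,0,0,0],[0.6,0,0,0,0],[0.6,0,0,0,0]]' 10
```

```text
time: 10.4
position: [0.4689, -0.1521, 0.0033]
tool_rot: [-3.079, -0.611, 0.005]
ft_force: [-1.2, -0.1, 0.0]
grip_width: 0.995
grip_force: 0.0
time: 10.9
position: [0.4716, -0.1548, 0.0061]
tool_rot: [3.08, 0.608, 0.003]
ft_force: [0.5, -3.6, 4.5]
grip_width: 0.765
grip_force: 10.0
```

```bash
python3 -m crank '[[0.6,0.02,0.008,0.055,0],[0.6,0.044,0.018,0.11,0],[0.6,0.077,0.032,0.158,0],[0.6,0.112,0.046,0.205,0],[0.6,0.155,0.063,0.24,0]]'; python3 -m crank '[[0.6,0.045,0.019,0.035,0],[0.6,0.095,0.039,0.06,0],[0.6,0.146,0.06,0.077,0],[0.6,0.2,0.082,0.088,0],[0.6,0.255,0.104,0.092,0]]'; python3 -m crank '[[0.6,0.04,0.016,0.0,0],[0.6,0.08,0.033,-0.006,0],[0.6,0.12,0.049,-0.015,0],[0.6,0.12,0.049,-0.018,0]]'; python3 - <<'E'
from h import *
a=get_image("scene")[150:250,240:340];cv2.imwrite("pics/u1.png",cv2.resize(a[:,:,::-1],None,fx=4.2,fy=4.2))
E
```

```text
time: 11.52
position: [0.5019, -0.1402, 0.0535]
tool_rot: [-3.082, -0.61, 0.001]
ft_force: [-1.6, -1.2, -3.6]
grip_width: 0.76
grip_force: 10.0
time: 12.15
position: [0.5545, -0.1194, 0.0737]
tool_rot: [3.081, 0.61, 0.003]
ft_force: [-4.6, 0.1, 8.5]
grip_width: 0.76
grip_force: 10.0
time: 12.65
position: [0.5822, -0.1079, 0.0713]
tool_rot: [3.081, 0.612, 0.016]
ft_force: [0.3, 1.2, 9.6]
grip_width: 0.756
grip_force: 10.0
```

```bash
cat > fit3.py <<'E'
from h import *
B0=stand_boxes(0,0)[0]
def up(B,th): # tip about rear bottom edge (x=.055,z=0), front up
    q=B-[.055,0,0]; c,s=np.cos(th),np.sin(th)
    return np.c_[q[:,0]*c+q[:,2]*s, q[:,1], -q[:,0]*s+q[:,2]*c]
def fit(S,roi,x0,yaw0,fixyaw=True):
    x,y,w,h=roi; m=mask(S,roi,16); v=S[y:y+h,x:x+w].max(2)
    dark=cv2.dilate((v<95).astype(np.uint8),np.ones((3,3)))
    ok=1-dark
    def cost(p):
        Bs=[up(b,p[2]) for b in B0]; zm=min(b[:,2].min() for b in Bs)
        Bs=[pose(b-[0,0,zm],p[0],p[1],yaw0) for b in Bs]
        return (ok*(render(Bs,"scene",roi)-m)**2).sum()
    out=[]
    for th in np.radians([65,75,82,90,97]):
        s=np.array([[*x0,th]]*3); s[1,0]+=.008; s[2,1]+=.008
        r=minimize(lambda p:cost([*p,th]),x0,method="Nelder-Mead",options=dict(initial_simplex=s[:,:2],xatol=2e-4,fatol=.05))
        out.append((round(np.degrees(th)),round(r.fun,1),np.round(r.x,4)))
    return out,m,ok
if __name__=="__main__":
    S=get_image("scene")
    o,m,ok=fit(S,(268,180,50,62),[.558,-.122],.3875)
    for l in o: print(*l)
    print(int(ok.sum()))
E
python3 fit3.py
```

```text
65 85.1 [ 0.5736 -0.0334]
75 72.3 [ 0.5796 -0.1148]
82 35.3 [ 0.5726 -0.1162]
90 38.3 [ 0.5709 -0.12  ]
97 57.4 [ 0.5688 -0.1173]
2585
```

The pack is about 82–86° up. I'll lighten the grip and nudge back so it settles upright.

```bash
python3 -m crank '[[0.6,0.015,0.006,-0.005,0],[0.6,0.035,0.014,-0.01,0],[0.6,0.05,0.02,-0.015,0],[0.6,0.06,0.025,-0.015,0]]' 4; python3 fit3.py
```

```text
time: 13.25
position: [0.5893, -0.1049, 0.0654]
tool_rot: [3.081, 0.61, 0.001]
ft_force: [-3.5, -0.6, 4.7]
grip_width: 0.757
grip_force: 4.0
65 84.6 [ 0.572  -0.0247]
75 98.0 [ 0.5859 -0.1137]
82 46.0 [ 0.5732 -0.1137]
90 27.5 [ 0.5719 -0.1166]
97 35.6 [ 0.5695 -0.1154]
2670
```

```bash
python3 -m crank '[[0.6,-0.01,-0.004,0,0],[0.85,-0.01,-0.004,0,0],[1,-0.01,-0.004,0,0],[1,-0.01,-0.004,0,0]]'; python3 fit3.py
```

```text
time: 13.8
position: [0.5862, -0.1061, 0.0643]
tool_rot: [-3.082, -0.609, 0.001]
ft_force: [0.4, -0.1, 0.0]
grip_width: 0.965
grip_force: 0.0
65 92.6 [ 0.57   -0.0206]
75 95.4 [ 0.5835 -0.1134]
82 55.8 [ 0.5731 -0.1137]
90 38.2 [ 0.5719 -0.1166]
97 45.9 [ 0.5697 -0.1154]
2634
```

```bash
python3 -m crank '[[1,0,0,0.2,0],[1,0,0,0.45,0],[1,0,0.2,0.6,0],[1,-0.1,0.5,0.6,0],[1,-0.2,0.8,0.6,0]]'; cat > fit4.py <<'E'
from fit3 import *
T=get_image("top");S=get_image("scene");print(np.round(get_state()["joint_positions"],2))
rt,rs=(255,180,50,62),(268,180,50,62); mt,ms=mask(T,rt,14),mask(S,rs,16)
rs2=ms.copy()
def cost(p):
    Bs=[pose(up(b,np.pi/2),*p) for b in B0]
    return ((render(Bs,"top",rt)-mt)**2).sum()+((render(Bs,"scene",rs)-ms)**2).sum()
best=None
for yaw in(.25,.39,.5):
    x0=[.572,-.1166,yaw];s=np.array([x0]+[np.array(x0)+d for d in np.diag([.006,.006,.08])])
    r=minimize(cost,x0,method="Nelder-Mead",options=dict(initial_simplex=s,xatol=1e-4,fatol=.01))
    if best is None or r.fun<best.fun: best=r
p=best.x;print("upright pivot,yaw",np.round(p,4),best.fun,mt.sum(),ms.sum())
c,s=np.cos(p[2]),np.sin(p[2]);print("mid thickness",p[0]+.0175*c,p[1]+.0175*s)
E
python3 fit4.py
```

```text
time: 14.48
position: [0.5468, 0.0543, 0.1853]
tool_rot: [3.082, 0.608, 0.002]
ft_force: [0.5, 1.6, 1.0]
grip_width: 0.998
grip_force: 0.0
[ 0.45  0.18 -0.68  1.74  0.11  1.26 -1.42]
upright pivot,yaw [ 0.5691 -0.1111  0.3905] 51.192966218452845 310.6009416014078 449.25233886666854
mid thickness 0.5852876497120995 -0.10448512326571942
```

The pack stands upright and free, middle at (0.585, -0.104), yaw 0.39. Next I'll turn the gripper 90° and regrasp across the thickness.

```bash
python3 -m crank '[[1,0.02,-0.08,0,0.029],[1,0.04,-0.16,0,0.058],[1,0.06,-0.24,0,0.087],[1,0.08,-0.32,0,0.116],[1,0.1,-0.4,0,0.145]]'; python3 -m crank '[[1,0.03,-0.13,0,0.029],[1,0.06,-0.26,0,0.058],[1,0.092,-0.394,0,0.087],[1,0.092,-0.394,0,0.105],[1,0.092,-0.394,0,0.105]]'
```

```text
time: 15.2
position: [0.5671, -0.0281, 0.1847]
tool_rot: [2.493, 1.911, -0.0]
ft_force: [-0.6, 0.1, 0.1]
grip_width: 1.001
grip_force: 0.0
time: 15.82
position: [0.5853, -0.1065, 0.1844]
tool_rot: [-1.75, -2.608, -0.0]
ft_force: [-0.8, -0.2, 1.2]
grip_width: 0.998
grip_force: 0.0
```

```bash
python3 -m crank '[[1,0,0.01,-0.2,0],[1,0,0.01,-0.4,0],[1,0,0.01,-0.52,0],[1,0,0.01,-0.597,0],[1,0,0.01,-0.597,0]]'; python3 -m crank '[[0.3,0,0,0,0],[0.3,0,0,0,0],[0.3,0,0,0,0],[0.3,0,0,0,0],[0.3,0,0,0,0]]' 30;python3 -m crank '[[0.3,0,0,0,0],[0.3,0,0,0,0]]' 30
```

```text
time: 16.45
position: [0.5849, -0.1037, 0.0646]
tool_rot: [-1.747, -2.609, 0.001]
ft_force: [0.2, -0.8, -0.9]
grip_width: 1.001
grip_force: 0.0
time: 17.08
position: [0.5855, -0.1041, 0.0655]
tool_rot: [1.748, 2.61, 0.0]
ft_force: [0.2, -0.4, -0.6]
grip_width: 0.517
grip_force: 0.0
time: 17.32
position: [0.5847, -0.1045, 0.0653]
tool_rot: [-1.748, -2.609, 0.002]
ft_force: [-2.8, -1.4, 1.9]
grip_width: 0.391
grip_force: 29.9
```

```bash
python3 -m crank '[[0.3,0,0,0.1,0],[0.3,0,0,0.3,0],[0.3,0,0,0.5,0],[0.3,0,0,0.7,0],[0.3,0,0.05,0.7,0]]'; sed -i 's/box(-30,30,-17,-9,0,106)/box(-22,22,-17,-9,0,96)/' h.py; sed '/^best=None/,/^Bw=/d; s/^can=.*/raise SystemExit/' fit.py > fitc.py; python3 fitc.py; sed 's/jar=\[box(-22,22,-10,92,0,104)\]/jar=[box(-22,22,-20,92,0,106)]/; s/return f$/return f/; s/0,96)/0,1)/' fitc.py > fitd.py; python3 fitd.py | tail -1
```

```text
time: 17.95
position: [0.5878, -0.0945, 0.2086]
tool_rot: [1.746, 2.603, 0.004]
ft_force: [1.0, 0.3, -8.6]
grip_width: 0.383
grip_force: 29.9
cam [array([ 0.403, -0.155,  1.522]), array([0.062, 0.871, 0.746])]
guess [ 0.53047238 -0.13838497  0.        ]
caddy [0.5846 0.2273 0.2219] 455.24767207776847 pocket [[0.59645179 0.17459596 0.008     ]]
caddy [0.5842 0.2276 0.2214] 453.58995602133893 pocket [[0.59610287 0.17494917 0.008     ]]
```

```bash
python3 -m crank '[[0.3,0.005,0.16,0,-0.006],[0.3,0.01,0.34,0,-0.012],[0.3,0.015,0.52,0,-0.018],[0.3,0.02,0.7,0,-0.024],[0.3,0.02,0.8,0,-0.027]]'; python3 -m crank '[[0.3,0.005,0.15,0,0],[0.3,0.01,0.3,0,0],[0.3,0.015,0.45,0,0],[0.3,0.019,0.54,0,0],[0.3,0.019,0.54,0,0]]'; python3 -m crank '[[0.3,0,0,0,0],[0.3,0,0,0,0]]'
```

```text
time: 18.58
position: [0.5873, 0.0701, 0.2027]
tool_rot: [-1.956, -2.453, 0.001]
ft_force: [0.1, -1.1, -7.2]
grip_width: 0.389
grip_force: 29.9
time: 19.2
position: [0.5919, 0.1761, 0.204]
tool_rot: [-1.957, -2.455, 0.001]
ft_force: [0.1, 0.6, -7.4]
grip_width: 0.384
grip_force: 29.9
time: 19.45
position: [0.5937, 0.1719, 0.2051]
tool_rot: [1.966, 2.45, -0.002]
ft_force: [0.4, -0.0, -8.6]
grip_width: 0.391
grip_force: 29.9
```

```bash
python3 -m crank '[[0.3,0.009,0.014,0,0],[0.3,0.009,0.014,-0.06,0],[0.3,0.009,0.014,-0.12,0],[0.3,0.009,0.014,-0.18,0],[0.3,0.009,0.014,-0.23,0]]'; python3 -m crank '[[0.3,0,0,-0.06,0],[0.3,0,0,-0.12,0],[0.3,0,0,-0.18,0]]'; python3 -m crank '[[0.3,0,0,-0.05,0],[0.3,0,0,-0.1,0]]'
```

```text
time: 20.08
position: [0.5947, 0.1765, 0.158]
tool_rot: [-1.962, -2.452, 0.001]
ft_force: [-0.1, -0.9, -8.2]
grip_width: 0.385
grip_force: 29.9
time: 20.45
position: [0.5951, 0.1767, 0.1226]
tool_rot: [1.963, 2.453, 0.0]
ft_force: [-0.2, 0.6, -7.2]
grip_width: 0.387
grip_force: 29.9
time: 20.7
position: [0.5952, 0.1767, 0.1028]
tool_rot: [1.963, 2.453, 0.0]
ft_force: [-0.8, 0.3, -7.9]
grip_width: 0.385
grip_force: 29.9
```

Clean entry past the low panels with no contact force. I'll lower it to the floor.

```bash
python3 -m crank '[[0.3,0,0,-0.05,0],[0.3,0,0,-0.1,0],[0.3,0,0,-0.13,0]]'; python3 -m crank '[[0.3,0,0,-0.01,0],[0.3,0,0,-0.015,0]]'
```

```text
time: 21.08
position: [0.5948, 0.1765, 0.0766]
tool_rot: [-1.963, -2.453, 0.001]
ft_force: [-0.4, -0.4, -7.5]
grip_width: 0.389
grip_force: 29.9
time: 21.32
position: [0.5953, 0.1768, 0.0746]
tool_rot: [1.963, 2.453, 0.001]
ft_force: [-0.2, -0.5, -7.5]
grip_width: 0.387
grip_force: 29.9
```

```bash
python3 -m crank '[[0.3,0,0,-0.008,0],[0.3,0,0,-0.008,0]]'; python3 -m crank '[[0.3,0,0,-0.008,0],[0.3,0,0,-0.008,0]]'
```

```text
time: 21.58
position: [0.5954, 0.1769, 0.0734]
tool_rot: [1.962, 2.452, 0.001]
ft_force: [-0.2, 0.2, -5.0]
grip_width: 0.386
grip_force: 29.9
time: 21.82
position: [0.5955, 0.177, 0.0733]
tool_rot: [1.962, 2.452, 0.001]
ft_force: [-3.9, -2.1, 5.9]
grip_width: 0.39
grip_force: 30.0
```

It reached the floor exactly at the expected height (73 mm). I'll release, rise and look.

```bash
python3 -m crank '[[0.5,0,0,0.003,0],[0.8,0,0,0.003,0],[0.9,0,0,0.003,0],[0.9,0,0,0.003,0]]'; python3 -m crank '[[0.9,0,0,0.15,0],[0.9,0,0,0.4,0],[0.9,0,0,0.65,0],[0.9,-0.1,-0.2,0.65,0],[0.9,-0.25,-0.45,0.65,0]]'; python3 -m crank '[[0.9,-0.1,-0.25,0,0],[0.9,-0.2,-0.5,0,0],[0.9,-0.3,-0.75,0,0],[0.9,-0.3,-0.95,0,0],[0.9,-0.3,-0.95,0,0]]'; python3 - <<'E'
from h import *
a=get_image("scene");b=get_image("top")
c=np.zeros((600,800,3),np.uint8)
p=cv2.resize(a[150:350,160:340,::-1],None,fx=2.2,fy=2.2);c[:440,:396]=p
q=cv2.resize(b[160:250,110:235,::-1],None,fx=3.2,fy=3.2);c[:288,400:800]=q
q=cv2.resize(b[90:310,100:480,::-1],(400,232));c[300:532,400:]=q
cv2.imwrite("pics/end.png",c)
E
```

```text
time: 22.32
position: [0.5953, 0.1768, 0.0719]
tool_rot: [1.963, 2.453, 0.001]
ft_force: [0.3, -0.1, -0.5]
grip_width: 0.759
grip_force: 0.0
time: 22.95
position: [0.5453, 0.0871, 0.2025]
tool_rot: [1.959, 2.455, 0.004]
ft_force: [-0.4, -1.4, 0.5]
grip_width: 0.907
grip_force: 0.0
time: 23.58
position: [0.4844, -0.1073, 0.2017]
tool_rot: [1.971, 2.446, -0.001]
ft_force: [-0.1, 0.3, 0.3]
grip_width: 0.901
grip_force: 0.0
```

View pics/end.png

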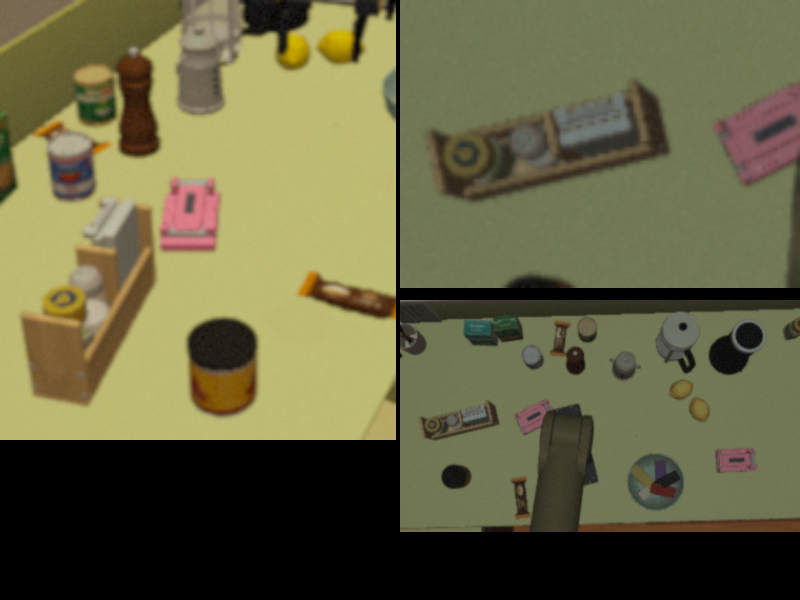

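The folded stand is on end in the caddy pocket (crop (110,240), top view (592,120)). The bystanders are where they were and the gripper is clear, so I'll hand in.

```bash
python3 -c "from bench import *; print(close_job())"
```

```text
the job is handed in; nothing more can be done
None
```

The stand was folded in the order asked (plate, then arm), stood on end on the floor of the empty caddy pocket, and handed in after about 24 s of the 72 s; in the last pictures the other things looked undisturbed.

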